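# Put the charged battery pack on the preamplifier

### The arm

A 6-joint arm with a two-finger parallel gripper is mounted at the origin on the work surface; the furniture and walls round the work are solid. World frame = base frame: x ahead of the robot, y to its left, z up, the work surface at z = 0. Lengths are in m, angles in degrees, forces in N, time in s.
With the tool pointing down it reaches from about 0.25 to 0.775 m from the base axis. Payload 8.9 kg.
Tool frame: the origin (TCP) lies at the very end of the fingers, on their centre line; the grasp point (between the pads) lies 19 mm behind it; z points along the fingers, y is the line along which they close (so a half turn about z gives the same grasp; the last joint's range is limited). The gripper opens to 85 mm and grips with 20 to 120 N. Pads are 22 mm wide; open, the fingers measure 114 mm over their backs; the gripper's body (76 mm by 85 mm) begins 54 mm behind the grasp point. The pads swing forward as they close: fully open they stand 13 mm farther back than shut.
Start: joints at [68.279, 16.656, -8.789, 64.555, 0, 82.019], TCP at [0.125, 0.51, 0.231] pointing down, gripper open.
Joint ranges: [-144.48, 144.48], [-52.06, 99.96], [-74.48, 78.29], [-112.23, 115.85], [-86.99, 84.42], [-180, 180]. Speed limits (degrees/s): [127.2, 127.2, 159.86, 180, 180, 180].

### API

Orientations are given as [roll, pitch, yaw] about the fixed x, y, z axes, in that order (R = Rz(yaw) Ry(pitch) Rx(roll)).
In Python, from station import arm gives the robot as it stands. The module is installed in compiled form; this text tells all that it offers. Calls block until the motion is done:
- arm.move_ptp(position, orientation): joint-space move of the TCP to a pose.
- arm.move_l(position, frame=None, vel=0.15, until_force=None): straight line of the TCP; frame=None keeps the orientation; vel is the mean speed in m/s. With until_force (N) it stops when the force on the tool has changed by that much, and returns True; else False.
- arm.movej(angles): joint-space move.
- arm.open_gripper() and arm.clamp(force=None): open the fingers fully, or close them until they stop; force is the grip in N (None keeps the last).
- arm.pause(seconds).
- arm.ik(position, orientation): joint angles nearest the present ones, or None.
- arm.observe(): the state.
- arm.read_camera(name): name is "scene" or "side" or "wrist"; returns a dict with "color" (480x640x3 uint8, red, green, blue), "intrinsics" (3x3 intrinsics, pixels), "origin" and "attitude" of the camera in the world; the wrist camera has in their place "tool_from_camera" (4x4, takes a point from camera to tool coordinates, whose origin is the TCP and whose axes are the flange's). Camera axes: x right, y down, z forward; pixel columns grow to the right and rows downward; lengths in m; the calibration is good to about 2 mm. The wrist camera is an equidistant fisheye: a pixel r from the principal point sees the ray r / f radians off the axis. A picture is of the moment at which its call begins: read the wrist's pose just before it. There is no depth.
A pose or a line that the arm cannot do raises arm.Unreachable and nothing moves.
- arm.sign_off(): hands the job in; it is judged then, once.
The state is a dict: "time": time; "q": joint angles; "joint_velocities": joint speeds; "tau": joint torques, N m; "eef_pos": TCP position; "ee_rot": TCP orientation; "contact_force": force on the tool from outside, world axes, zero at the start; "wrist_torque": the same for the moment, N m; "grip_width": opening from 0.0 (shut) to 1.0 (fully open); "grip_force": force on a finger pad.
Only numpy, scipy, OpenCV 4.12 (cv2) and the standard library are available. Lean on these libraries where they do the work, as an engineer would, in place of code of your own. Each camera call takes 0.05 s, during which the arm holds its last target. There are 200 camera calls.

### The job

The preamplifier has to run from its battery for the next measurement: press the catch of the sloping charger so that the pack springs free, draw the pack out along its dovetail, and slide it into the empty dovetail shoe on top of the preamplifier until it is fully home and the catch clicks up behind it. Let go of it there, and do not disturb the lens tube, the small screwdriver or the blower bulb.

Things in the scene. Friction and masses are not known exactly. Their poses are not given: they have to be found in the camera images.
- pack: Black battery pack, 0.22 to 0.45 kg. Case 100 mm long (x -50..50 mm), 56 mm wide with plain parallel sides (grip here), z 11..47 mm. Under it a dovetail foot: z 0..11, x -14..50 mm, 40 mm wide at the bottom. Origin: mid-length, on the foot's underside; x points to its tail, z up out of the foot. It starts latched in the charger, tail uphill; its frame then equals charger_shoe's.
- charger: Desktop charger: mid-grey wedge with cooling slots, 118 x 90 mm, highest edge 75 mm up, fixed to the bench. Origin on the bench under its shoe; x points level to its high end. Its face slopes 30 degrees and carries charger_shoe. Charger and preamplifier may stand in either order, left or right.
- charger_shoe: Dovetail shoe (dark deck, bright walls) on the slope. Origin on its deck (flat floor) where the seated pack's origin lies; z square to the deck, 30 degrees off vertical; x along the slide, uphill, out of the mouth. A sprung block at the inner end pushes the pack out with 6 N: press the catch and it shoves the pack 12 mm past it and holds it there. The foot is clear of the shoe once 72 mm out.
- charger_mouth (a point): Centre of the charger shoe's mouth, on the deck: x = 57 mm in the shoe's frame. Both shoes are alike: dovetail walls 10 mm high, outer faces 27 mm from the middle, from x -28 to 33 mm, then flaring open to x = 57 mm. The foot has 0.9 mm to spare on each side and 1.5 mm of lift. Deck and walls are smooth.
- charger_pad (a point): Centre of the top of the thumb pad of the charger's catch, just outside the mouth at x = 85, z = -2.5 mm in the shoe's frame (catch up). Ribbed black pad, 32 mm along x, 34 mm across; it is pressed toward the shoe's -z.
- charger_shoe_catch (a joint): Travel (m) of the charger's catch, a steel tongue standing 5 mm above the deck behind the pack's tail. 0 = up (latched); grows as the pad is pressed, stop at 0.008. It lets the pack go beyond 0.005. The pad needs 2 to 3 N at first, up to about 5 N at the stop.
- preamp: Battery-run preamplifier: low light grey metal case, 131 x 98 mm, 70 mm high on four feet, knobs and coaxial sockets on one long side, fixed to the bench. Origin on the bench under its shoe; x points level out of the shoe's mouth.
- preamp_shoe: Like charger_shoe, but level, on the preamplifier's lid, deck 74.5 mm above the bench. The pack is home when its frame equals this one. Nose (-x end) goes in first, underside 0 to 1 mm above the deck. The sprung block meets the nose 12 mm before home. Push 1 mm past home (stop at 3 mm): the catch snaps up behind the tail; let go, the pack rests on it at x = 0.
- preamp_mouth (a point): Centre of the preamplifier shoe's mouth, on the deck: x = 57 mm in the shoe's frame. The foot's nose is outside the mouth when the pack is more than 72 mm out from home. The sprung block (softer here: 3 to 4 N) resists over the last 12 mm; with the catch and friction the push takes 6 to 15 N.
- preamp_shoe_catch (a joint): Travel (m) of the preamplifier's catch, made as the charger's: 0 = up, stop at 0.008. Its tongue has a ramp on the mouth side: the foot pushes it down by 3 to 5 mm on the way in, and it snaps back to 0 when the pack is home.
- lens_tube: Bystander: black lens tube lying down, 62x38x31 mm; stands near the far edge between the two devices. Origin at the centre of its underside.
- screwdriver: Bystander: small red-handled screwdriver lying flat, 115 mm long; stands behind the monitor's foot. Origin at the centre of its underside.
- blower: Bystander: black rubber blower bulb, 54 mm wide, 100 mm tall, standing; stands behind the power supply. Origin at the centre of its underside.

How it is judged (in metres and radians):
On the way, in this order (a step that is already met when the one before it is completed fails the run):
1. the charger's catch is down and has let go of the pack, which still sits in the charger's dovetail (value of joint charger_shoe_catch above 0.002 m and x of pack in the frame of charger_shoe between 0.005 and 0.03 m), for 0.1 s.
2. the pack is drawn out of the charger's dovetail (distance between pack and charger_shoe above 0.072 m), for 0.1 s.
At the end, for the whole second after the job is handed in: The pack sits fully home in the preamplifier's shoe: its frame within 2.5 mm of the shoe's along the slide, 3 mm across and in height, aligned within 0.06 rad and level, the preamplifier's catch up again (under 2 mm), the pack at rest (x of pack in the frame of preamp_shoe between -0.0025 and 0.0025 m and y of pack in the frame of preamp_shoe between -0.003 and 0.003 m and z of pack in the frame of preamp_shoe between -0.002 and 0.003 m and angle between the x axis of pack and the x axis of preamp_shoe, either way round below 0.06 rad and angle between pack's own z axis and vertical below 0.06 rad and value of joint preamp_shoe_catch below 0.002 m and linear speed of pack below 0.02 m/s); the robot touches nothing.
It fails at once if the lens tube, the screwdriver or the blower bulb is moved by more than 30 mm (distance of any of lens_tube, screwdriver, blower from where it was at the start of the episode above 0.03 m).
It also fails if it takes over 53 s, if anything falls off the work surface, if the arm or the gripper's body presses on something with over 40 N, if the wrist force passes 120 N, or if a joint passes its speed limit or range.

## Working session

There is one attempt and no reset: what is moved stays moved. The work goes in short steps, each a Python script; the robot and the scene stay as the last script left them, time stands still between calls to the robot, and variables do not carry over. Pictures are saved under pics/ and viewed, at most 12 in all, crops included, and the job is handed in when it is done.

```bash
mkdir -p pics; ls; python3 - <<'E'
from station import arm
import cv2,numpy as np
print(arm.observe())
for n in ("scene","side","wrist"):
    d=arm.read_camera(n); cv2.imwrite(f"pics/{n}0.png",d["color"][:,:,::-1])
    print(n,{k:np.round(v,4).tolist() for k,v in d.items() if k!="color"})
E
```

```text
pics
{'time': 0.0, 'q': array([ 6.82783685e+01,  1.66910149e+01, -8.82915586e+00,  6.45557808e+01,
       -1.09241720e-03,  8.20195688e+01]), 'joint_velocities': array([-0.00911391, -0.05985584,  0.0692469 ,  0.00916221,  0.01068273,
       -0.04690524]), 'tau': array([ 2.47983779e-03, -5.37134492e+01,  3.31372833e+01,  1.57304818e-02,
       -1.79789681e-04, -2.25321014e-05]), 'eef_pos': array([0.12454021, 0.50957054, 0.23072586]), 'ee_rot': array([-1.79924632e+02, -9.46288800e-03,  1.66258794e+02]), 'contact_force': array([-0.33916501,  0.93687095, -0.56443928]), 'wrist_torque': array([-0.04630642, -0.01340731, -0.03013644]), 'grip_force': 0.0, 'grip_width': 1.0012639644177201}
scene {'intrinsics': [[520.2439, 0.0, 322.719], [0.0, 520.2439, 239.0017], [0.0, 0.0, 1.0]], 'origin': [0.9722, 0.7972, 0.9177], 'attitude': [-136.9189, 0.5715, 142.9459]}
side {'intrinsics': [[538.8207, 0.0, 319.6008], [0.0, 538.8207, 235.6139], [0.0, 0.0, 1.0]], 'origin': [0.9335, 0.9374, 0.5739], 'attitude': [-119.4574, -0.7816, 150.9577]}
wrist {'intrinsics': [[371.6483, 0.0, 326.9543], [0.0, 371.6483, 242.7604], [0.0, 0.0, 1.0]], 'tool_from_camera': [[0.0007, -0.9506, -0.3104, 0.0794], [1.0, 0.0005, 0.0007, -0.0008], [-0.0005, -0.3104, 0.9506, -0.1417], [0.0, 0.0, 0.0, 1.0]]}
```

View pics/scene0.png

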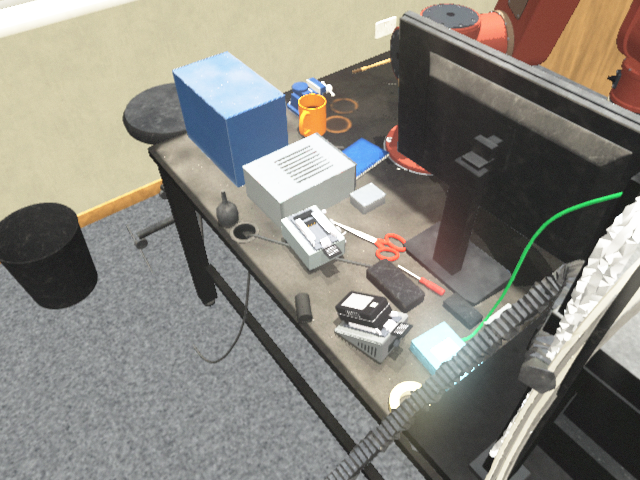

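View pics/side0.png

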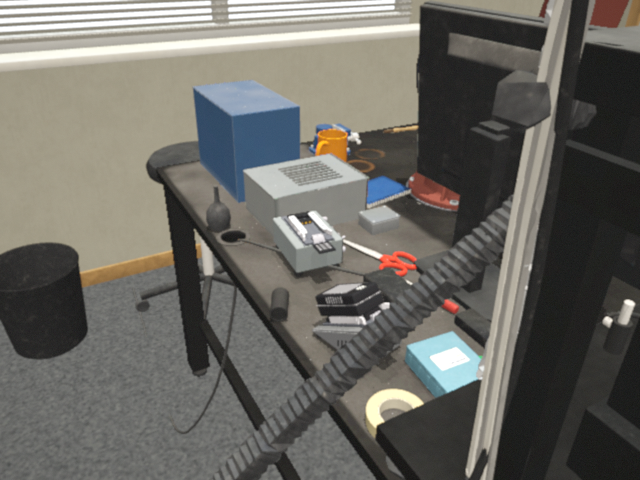

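View pics/wrist0.png

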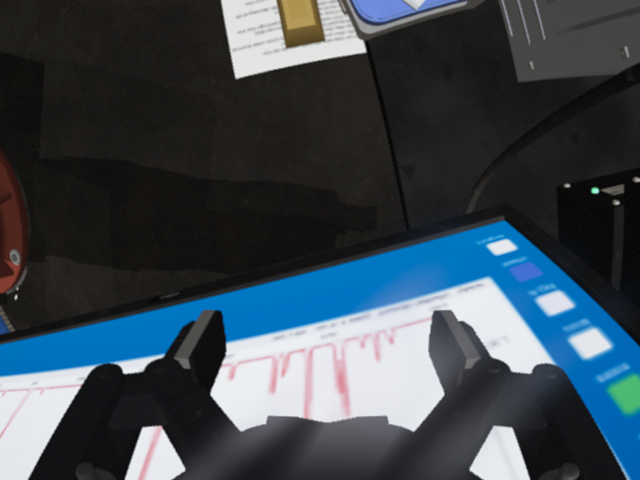

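The scene view shows the preamp at about (313,237), charger and pack at about (370,325), lens tube (304,307), blower (227,212), screwdriver (425,282), and the monitor at the right. I'll enlarge the work area.

```bash
cat > h.py <<'E'
import numpy as np, cv2
from scipy.spatial.transform import Rotation as R
CAM={"scene":([520.2439,322.719,239.0017],[0.9722,0.7972,0.9177],[-136.9189,0.5715,142.9459]),
"side":([538.8207,319.6008,235.6139],[0.9335,0.9374,0.5739],[-119.4574,-0.7816,150.9577])}
def rot(rpy): return R.from_euler('xyz',rpy,degrees=True).as_matrix()
def ray(c,u,v):
    (f,cx,cy),o,a=CAM[c]; d=rot(a)@np.array([(u-cx)/f,(v-cy)/f,1]); return np.array(o),d
def hit(c,u,v,z):
    o,d=ray(c,u,v); return o+d*(z-o[2])/d[2]
def proj(c,P):
    (f,cx,cy),o,a=CAM[c]; p=(np.atleast_2d(P)-o)@rot(a); return p[:,:2]/p[:,2:]*f+[cx,cy]
def crop(src,dst,x0,y0,x1,y1,s):
    im=cv2.imread(src)[y0:y1,x0:x1]; cv2.imwrite(dst,cv2.resize(im,None,fx=s,fy=s,interpolation=cv2.INTER_CUBIC))
E
python3 - <<'E'
from h import *
for n,u,v,z in (("pre",313,237,.0745),("pack",365,308,.09),("lens",304,307,.015),("blow",227,212,.05),("sd",425,282,.01),("monfoot",450,262,.01),("montopL",402,15,.4),("monbotR",598,270,.1),("monbotL",400,155,.1),("montopR",640,115,.4)):
    print(n,hit("scene",u,v,z).round(3))
# scene & side crops stacked
a=cv2.imread("pics/scene0.png")[195:365,270:420]; b=cv2.imread("pics/side0.png")[195:365,265:400]
im=np.hstack([cv2.resize(x,None,fx=2.8,fy=2.8*1.2,interpolation=3) if 0 else cv2.resize(x,None,fx=2.8,fy=2.8,interpolation=3) for x in (a,b)])
print(im.shape);cv2.imwrite("pics/c1.png",im)
E
```

```text
pre [0.517 0.145 0.074]
pack [0.558 0.37  0.09 ]
lens [0.621 0.251 0.015]
blow [ 0.619 -0.067  0.05 ]
sd [0.367 0.356 0.01 ]
monfoot [0.281 0.349 0.01 ]
montopL [ 0.122 -0.039  0.4  ]
monbotR [0.128 0.591 0.1  ]
monbotL [0.188 0.069 0.1  ]
montopR [0.071 0.508 0.4  ]
(476, 798, 3)
```

View pics/c1.png

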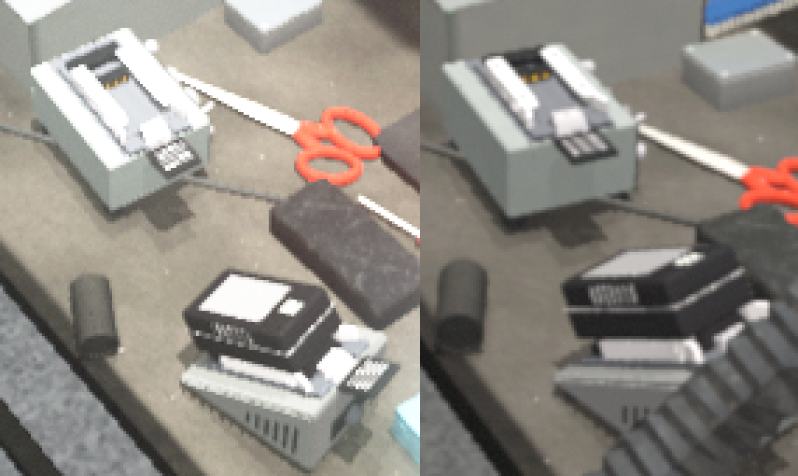

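```bash
python3 - <<'E'
from h import *
S=lambda u,v:(270+u/2.8,195+v/2.8)
for n,u,v,z in (("prepad",174,158,.072),("pre deck inner L-wall top end",72,78,.0845),("pre R wall top inner",125,32,.0845),("Lwall mouth",125,150,.08),("Rwall mouth",190,118,.08),
 ("case nearL",106,207,.005),("chpad",370,375,.085),("ch bl",182,385,.01),("ch br",300,470,.01),("pack top TL",228,270,.08),("pack top near L",187,325,.08),("pack top near R",290,350,.11),("pack top R",337,290,.11)):
    print(n,hit("scene",*S(u,v),z).round(3))
def tri(a,b):
    o1,d1=ray("scene",*a);o2,d2=ray("side",*b)
    t=np.linalg.lstsq(np.c_[d1,-d2],o2-o1,rcond=None)[0]; p,q=o1+d1*t[0],o2+d2*t[1]; return ((p+q)/2).round(3),np.linalg.norm(p-q).round(3)
print("montop",tri((402,15),(421,5)),"bracket",tri((478,150),(500,125)), "monbotL",tri((400,155),(420,170)))
print(proj("scene",[[0,0,0],[.125,.51,.231],[0,0,.3]]))
s=lambda x:x
def trc(a,b): return tri(S(*a),(265+(b[0]-420)/2.8,195+b[1]/2.8))
print("prepad",trc((174,158),(588,148)),"casecorner",trc((106,150),(507,150)),"packTL",trc((187,325),(566,287)),"packTfar",trc((228,270),(612,250)))
E
```

```text
prepad [0.508 0.203 0.072]
pre deck inner L-wall top end [0.528 0.093 0.085]
pre R wall top inner [0.462 0.076 0.085]
Lwall mouth [0.538 0.179 0.08 ]
Rwall mouth [0.477 0.183 0.08 ]
case nearL [0.548 0.164 0.005]
chpad [0.531 0.447 0.085]
ch bl [0.606 0.338 0.01 ]
ch br [0.583 0.443 0.01 ]
pack top TL [0.548 0.318 0.08 ]
pack top near L [0.601 0.337 0.08 ]
pack top near R [0.573 0.411 0.11 ]
pack top R [0.515 0.393 0.11 ]
montop (array([0.21 , 0.046, 0.453]), np.float64(0.003)) bracket (array([0.249, 0.327, 0.299]), np.float64(0.0)) monbotL (array([0.208, 0.091, 0.124]), np.float64(0.004))
[[428.18550484 146.29778188]
 [587.16382191 200.26997928]
 [444.97443135  47.43349167]]
prepad (array([0.504, 0.198, 0.065]), np.float64(0.001)) casecorner (array([0.533, 0.142, 0.043]), np.float64(0.004)) packTL (array([0.595, 0.332, 0.069]), np.float64(0.002)) packTfar (array([0.546, 0.309, 0.067]), np.float64(0.008))
```

```bash
python3 - <<'E'
from station import arm
import numpy as np
q0=arm.observe()['q']; rows=[];
for r in np.linspace(.3,.72,6):
    for z in (.1,.25,.4,.55,.7):
        p=[r*np.cos(1.2),r*np.sin(1.2),z]
        q=arm.ik(p,[180,0,166])
        if q is not None: rows.append([r,z,*q])
A=np.array(rows);print(len(A));d=np.radians
s2,c2=np.sin(d(A[:,3])),np.cos(d(A[:,3]))
for sg in (1,-1):
    t=d(A[:,3]+sg*A[:,4]); M=np.c_[np.ones(len(A)),s2,c2,np.sin(t),np.cos(t)]
    for k in (0,1):
        x,res,_,_=np.linalg.lstsq(M,A[:,k],rcond=None); print(sg,k,x.round(4),np.abs(M@x-A[:,k]).max().round(4))
print(A[::5].round(2))
for p,o in (([.56,.30,.45],[180,0,110]),([.56,.30,.45],[180,0,-70]),([.5,.12,.3],[180,0,82]),([.5,.12,.3],[180,0,-98])):
    q=arm.ik(p,o);print(p,o,None if q is None else np.round(q,1))
# tilted at charger
from h import *
for yaw in (110,):
    ex=np.array([np.cos(d(yaw)),np.sin(d(yaw)),0]); xs=np.cos(d(30))*ex+[0,0,.5]; zs=-.5*ex+[0,0,np.cos(d(30))]
    for sg in (1,-1):
        T=np.c_[sg*xs,np.cross(-zs,sg*xs),-zs]; rpy=R.from_matrix(T).as_euler('xyz',degrees=True)
        for P in ([.56,.36,.08],[.52,.46,.10],[.53,.44,.16]): 
            q=arm.ik(P,rpy);print(sg,rpy.round(1),P,None if q is None else np.round(q,1))
E
```

```text
20
1 0 [ 0.6769  0.3647 -0.3401  0.0457  0.0379] 0.0467
1 1 [-0.1891 -0.7334  0.6846  0.4072 -0.0806] 0.0241
-1 0 [ 0.0247  0.5003 -0.0116  0.059   0.3793] 0.0005
-1 1 [-0.1457 -0.      0.5098 -0.3854  0.06  ] 0.0
[[  0.3    0.1   54.69   0.45 -51.02  38.54   0.    68.69]
 [  0.38   0.25  57.81   0.45 -25.4   64.14   0.    71.81]
 [  0.47   0.4   59.79   8.4    5.64  87.24   0.    73.79]
 [  0.64   0.1   62.17  33.91  -1.99  54.1    0.    76.17]]
[0.56, 0.3, 0.45] [180, 0, 110] [ 21.6  33.3  50.2 106.9   0.   91.6]
[0.56, 0.3, 0.45] [180, 0, -70] [ 21.6  33.3  50.2 106.9   0.  -88.4]
[0.5, 0.12, 0.3] [180, 0, 82] [  5.3  13.9  -2.2  73.9   0.  103.3]
[0.5, 0.12, 0.3] [180, 0, -98] [  5.3  13.9  -2.2  73.9   0.  -76.7]
1 [-180.  -30.  110.] [0.56, 0.36, 0.08] [12.2 39.8 -1.7 53.1 29.7 81. ]
1 [-180.  -30.  110.] [0.52, 0.46, 0.1] [21.7 37.7 -2.1 49.2 30.  92. ]
1 [-180.  -30.  110.] [0.53, 0.44, 0.16] [19.8 34.8  2.4 57.7 30.  89.7]
-1 [180.  30. -70.] [0.56, 0.36, 0.08] [ 12.2  39.8  -1.7  53.1  29.7 -99. ]
-1 [180.  30. -70.] [0.52, 0.46, 0.1] [ 21.7  37.7  -2.1  49.2  30.  -88. ]
-1 [180.  30. -70.] [0.53, 0.44, 0.16] [ 19.8  34.8   2.4  57.7  30.  -90.3]
```

```bash
python3 - <<'E'
from station import arm
import numpy as np, cv2
o=arm.observe(); 
arm.move_l([.125,.50,.50],vel=.25)
q=np.array(arm.observe()['q']); print(q.round(1))
q[0]=25; q[5]=q[5]-0; arm.movej(q.tolist())
arm.movej([15,28,35,97,0,100])
o=arm.observe();print(o['time'],o['eef_pos'].round(3),o['ee_rot'].round(1),o['contact_force'].round(1))
for n in("scene","wrist"):
    d=arm.read_camera(n); cv2.imwrite(f"pics/{n}1.png",d["color"][:,:,::-1])
a=cv2.imread("pics/scene1.png"); b=cv2.imread("pics/wrist1.png")
cv2.imwrite("pics/m1.png",np.hstack([cv2.resize(a,(320,240)),cv2.resize(b,(480,360))[:240]]) if 0 else cv2.resize(np.vstack([a[:240],b]),(533,600)))
E
```

```text
[ 67.8  17.6  32.9 105.3  -0.   81.6]
3.5167 [0.574 0.23  0.412] [180.   -0.   95.2] [0.4 0.3 0.6]
```

View pics/m1.png

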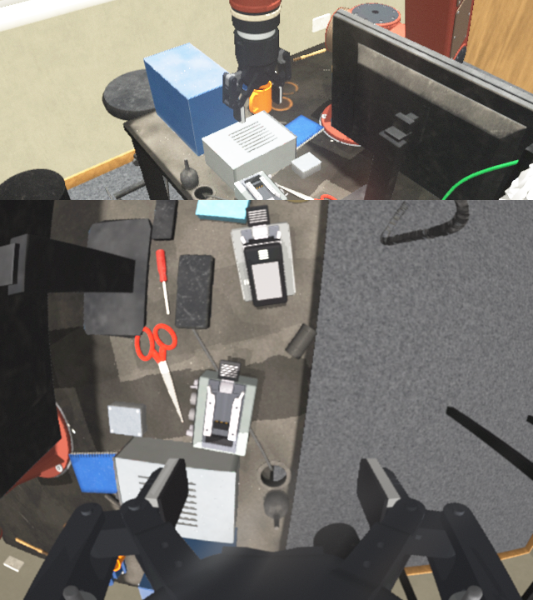

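The wrist view shows the preamp shoe, mouth towards the charger, at about (270,250), and the charger with pack at about (315,75). The table is clear around them. Next I'll take close views in each estimated shoe frame.

```bash
cat >> h.py <<'E'
def frame(p,yaw,tilt):   # shoe frame 4x4
    T=np.eye(4); T[:3,:3]=R.from_euler('zy',[0,0]).as_matrix(); T[:3,:3]=R.from_euler('Z',yaw,degrees=True).as_matrix()@R.from_euler('y',-tilt,degrees=True).as_matrix(); T[:3,3]=p; return T
def tool(T,p):           # TCP pose: at p in frame T, fingers along -z, tool x along +x
    M=T[:3,:3]@np.diag([1,-1,-1.]); return (T[:3,:3]@np.array(p)+T[:3,3]).tolist(), R.from_matrix(M).as_euler('xyz',degrees=True).tolist()
TC=np.array([[.0007,-.9506,-.3104,.0794],[1,.0005,.0007,-.0008],[-.0005,-.3104,.9506,-.1417],[0,0,0,1]])
def wproj(P,eef,rpy):
    W=np.eye(4);W[:3,:3]=rot(rpy);W[:3,3]=eef; C=W@TC
    p=(np.atleast_2d(P)-C[:3,3])@C[:3,:3]; rho=np.hypot(p[:,0],p[:,1]); th=np.arctan2(rho,p[:,2])
    return p[:,:2]/rho[:,None]*th[:,None]*371.6483+[326.9543,242.7604]
def shot(arm,name):
    o=arm.observe(); d=arm.read_camera("wrist"); cv2.imwrite(f"pics/{name}.png",d["color"][:,:,::-1])
    np.savez(f"pics/{name}.npz",p=o["eef_pos"],r=o["ee_rot"]); return o
E
python3 - <<'E'
from station import arm
from h import *
P=frame([.496,.119,.0745],82,0); C=frame([.556,.378,.045],110,30)
for n,F in (("p2",P),("c2",C)):
    arm.move_ptp(*tool(F,[.04,0,.19])); o=shot(arm,n); print(o["time"],o["eef_pos"].round(4),o["ee_rot"].round(2),o["contact_force"].round(1))
a,b=[cv2.imread(f"pics/{n}.png") for n in("p2","c2")]
print(a.shape); im=np.hstack([x[30:430,130:530] for x in(a,b)]); cv2.imwrite("pics/m2.png",im)
E
```

```text
4.3917 [0.5026 0.1594 0.2664] [ 1.7982e+02 -7.0000e-02  8.2090e+01] [ 1.  -0.4  0.5]
5.1833 [0.5769 0.3211 0.2298] [-179.97  -29.89  109.94] [ 0.2 -0.3  0. ]
(480, 640, 3)
```

View pics/m2.png

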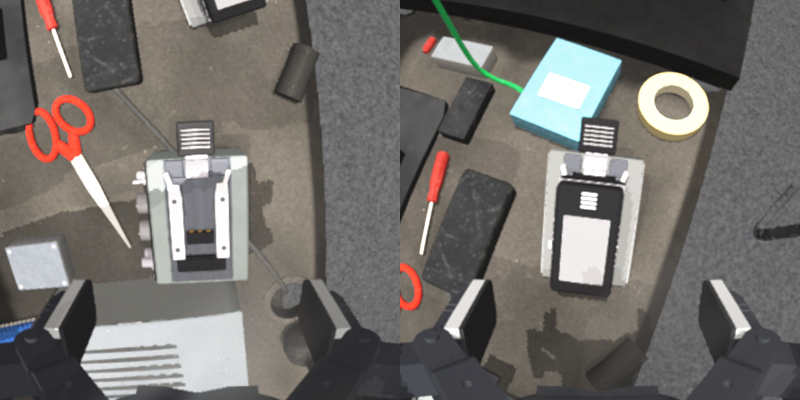

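```bash
python3 - <<'E'
from h import *
im=np.hstack([cv2.resize(cv2.imread(f"pics/{n}.png")[140:330,255:395],None,fx=2.8,fy=2.8,interpolation=cv2.INTER_CUBIC) for n in("p2","c2")])
cv2.imwrite("pics/m3.png",im)
E
```

```text
(no output)
```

View pics/m3.png

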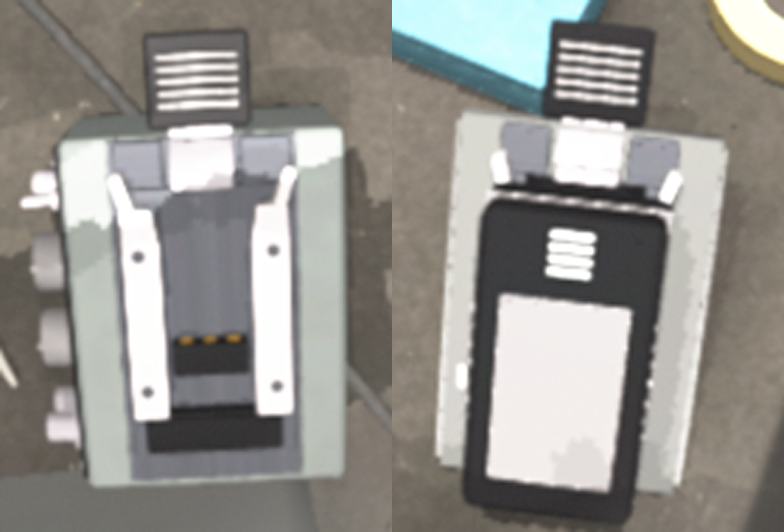

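```bash
cat > fit.py <<'E'
from h import *
from scipy.optimize import least_squares
def fit(n,pts,off,x0,tilt,fixz=None):
    z=np.load(f"pics/{n}.npz"); L=np.array([p[:3] for p in pts])/1e3; U=np.array([p[3:] for p in pts])/2.8+np.array([255,140])-np.array([off,0])/2.8
    def res(v):
        F=frame([v[0],v[1],fixz if fixz else v[3]],v[2],tilt); return (wproj(L@F[:3,:3].T+F[:3,3],z["p"],z["r"])-U).ravel()
    s=least_squares(res,x0 if not fixz else x0[:3],x_scale=[.01,.01,1,.01][:3 if fixz else 4],loss='soft_l1'); print(n,fixz,s.x.round(4)); print(s.fun.reshape(-1,2).round(1).tolist()); return s.x
pre=[(101,17,-2.5,143,34),(101,-17,-2.5,247,30),(69,17,-2.5,149,125),(69,-17,-2.5,249,121),(-28,27,10,135,420),(-28,-27,10,293,414),(33,27,10,122,212),(33,-27,10,294,207)]
fit("p2",pre,0,[.496,.119,82,.0745],0,.0745); fit("p2",pre,0,[.496,.119,82,.0745],0)
ch=[(101,17,-2.5,553,22),(101,-17,-2.5,655,30),(69,17,-2.5,545,113),(69,-17,-2.5,647,124),(50,28,47,481,200),(50,-28,47,668,215),(-50,28,47,463,501),(-50,-28,47,632,522)]
v=fit("c2",ch,392,[.556,.378,110,.045],30); 
for a in ("scene",):
    F=frame([v[0],v[1],v[3]],v[2],30); print(F[:3,:3]@[.057,0,0]+F[:3,3], F[:3,:3]@[.085,0,-.0025]+F[:3,3])
    L=np.array([(50,28,47),(50,-28,47),(-50,28,47),(-50,-28,47),(85,0,-2.5)])/1e3; print((( proj("scene",L@F[:3,:3].T+F[:3,3])-[270,195])*2.8).round())
E
python3 fit.py
```

```text
p2 0.0745 [ 0.4996  0.1161 84.9707]
[[-0.3, -1.4], [0.4, -1.8], [-0.3, 0.9], [1.1, 0.5], [0.2, -1.2], [-0.0, -1.7], [0.1, 11.9], [-1.7, 10.8]]
p2 None [4.99600e-01 1.16300e-01 8.49623e+01 7.53000e-02]
[[-0.3, -1.5], [0.5, -2.0], [-0.4, 0.9], [1.2, 0.5], [0.2, -1.0], [0.1, -1.5], [0.1, 12.0], [-1.6, 10.9]]
c2 None [5.485000e-01 3.765000e-01 1.031815e+02 3.750000e-02]
[[-0.3, -1.3], [0.3, -0.1], [-0.8, 0.4], [-0.7, 0.5], [0.2, -0.1], [1.9, 2.3], [-0.4, -0.6], [0.4, -0.4]]
[0.53728079 0.42458224 0.06601601] [0.53146617 0.44940913 0.07785094]
[[330. 294.]
 [282. 346.]
 [228. 274.]
 [181. 322.]
 [371. 384.]]
```

```bash
cat >> h.py <<'E'
C=frame([.5485,.3765,.0375],103.18,30); P=frame([.4996,.1161,.0745],84.97,0)
def rel(arm,F):
    o=arm.observe(); return (F[:3,:3].T@(o["eef_pos"]-F[:3,3])*1e3).round(2), (F[:3,:3].T@o["contact_force"]).round(2), o
def go(arm,F,p,**k): return arm.move_l(*tool(F,p),**k)
E
python3 - <<'E'
from station import arm
from h import *
arm.clamp(30)
arm.move_ptp(*tool(C,[.0,0,.075])); print(rel(arm,C)[:2])
t=go(arm,C,[0,0,.040],vel=.03,until_force=3); print("top",t,*rel(arm,C)[:2])
go(arm,C,[0,0,.075]); go(arm,C,[.088,0,.075]); go(arm,C,[.088,0,.012]); print(rel(arm,C)[:2])
t=go(arm,C,[.088,0,-.013],vel=.03,until_force=8); r=rel(arm,C); print("pad",t,r[0],r[1])
arm.pause(.3); r=rel(arm,C); print(r[0],r[1],r[2]["time"])
s=arm.read_camera("scene")["color"][:,:,::-1]; shot(arm,"w4"); w=cv2.imread("pics/w4.png")
cv2.imwrite("pics/m4.png",np.hstack([cv2.resize(s[270:380,320:430],(480,480),interpolation=3)[:, :320*1],cv2.resize(w,(480,360)).repeat(1,0)[:360] if 0 else cv2.copyMakeBorder(cv2.resize(w,(460,345)),0,135,0,0,0)]))
E
```

```text
(array([ 0.5 , -0.72, 75.86]), array([ 0.4 , -0.7 ,  0.32]))
top True [-0.1  -0.35 56.23] [0.3  0.29 8.25]
(array([87.48, -0.14, 12.27]), array([-0.99, -1.23, -0.44]))
pad True [88.15 -0.96 -1.77] [ 0.57  3.72 13.33]
[88.12 -0.97 -1.74] [-0.46  2.36 11.62] 9.725
```

View pics/m4.png

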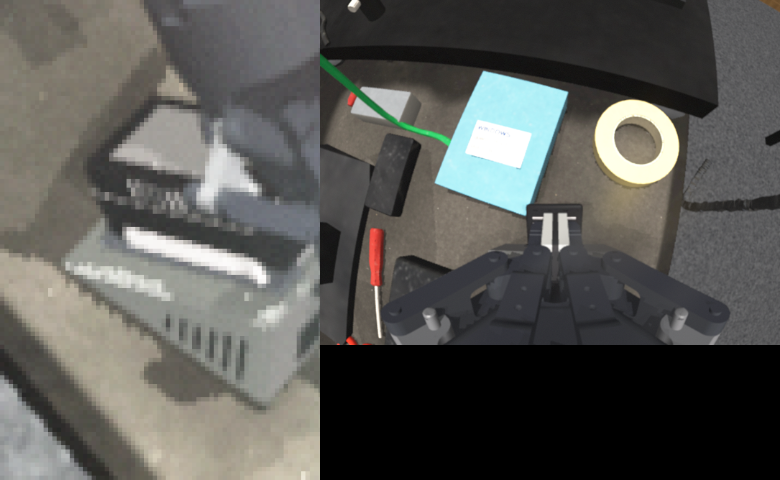

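The pad bottomed after about 8 mm of travel, with the shoe's plane about 9 mm higher than fitted. I'll back off, view from the near pose, and refit with the touched height.

```bash
python3 - <<'E'
from station import arm
from h import *
go(arm,C,[.088,0,.05],vel=.2); arm.open_gripper(); arm.move_ptp(*tool(C,[.04,0,.19])); o=shot(arm,"c5"); print(o["time"])
w=cv2.imread("pics/c5.png")[140:330,255:395]; cv2.imwrite("pics/m5.png",cv2.resize(w,None,fx=2.8,fy=2.8,interpolation=cv2.INTER_CUBIC))
z=np.load("pics/c2.npz")
from scipy.optimize import least_squares
ch=[(101,17,-2.5,553,22),(101,-17,-2.5,655,30),(69,17,-2.5,545,113),(69,-17,-2.5,647,124),(50,28,47,481,200),(50,-28,47,668,215),(-50,28,47,463,501),(-50,-28,47,632,522)]
L=np.array([p[:3] for p in ch])/1e3; U=np.array([p[3:] for p in ch])/2.8+np.array([255-140,140])
c0=C[:3,3]@C[:3,2]+.0092
def F_(v):
    F=frame([v[0],v[1],0],v[2],30); F[2,3]=(c0-F[:2,3]@C[:2,2])/C[2,2]; return F
def res(v): F=F_(v); return (wproj(L@F[:3,:3].T+F[:3,3],z["p"],z["r"])-U).ravel()
s=least_squares(res,[.5485,.3765,103.2],x_scale=[.01,.01,1],loss='soft_l1');F=F_(s.x);print(s.x.round(4),F[:3,3],s.fun.reshape(-1,2).round(1).tolist())
E
```

```text
11.6583
[  0.5496   0.374  103.1217] [0.54962586 0.37402035 0.04658112] [[-0.4, -3.1], [1.3, -1.8], [-1.0, -0.5], [0.0, -0.2], [-0.9, -0.1], [3.1, 2.7], [-1.6, 2.4], [0.9, 2.8]]
```

View pics/m5.png

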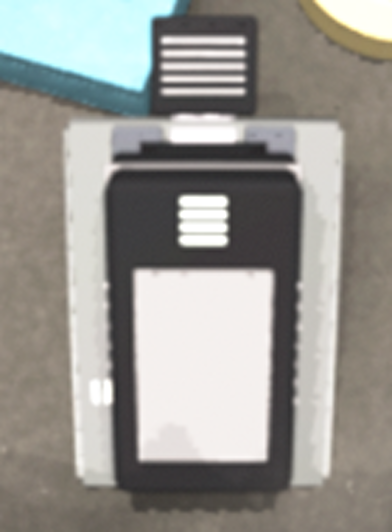

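```bash
python3 - <<'E'
from h import *
from scipy.optimize import least_squares
z=np.load("pics/c5.npz"); print(z["p"],z["r"])
ch=[(50,28,47,105,172),(50,-28,47,300,172),(-50,28,47,118,488),(-50,-28,47,291,488)]
pad=[(89,17,-2.5,154,17),(89,-17,-2.5,255,17),(57,17,-2.5,155,110),(57,-17,-2.5,257,110)]
c0=C[:3,3]@C[:3,2]
for nm,pts in(("pack",ch),("all",ch+pad),):
  for dz in(.0092,.006,.003):
    L=np.array([p[:3] for p in pts])/1e3; U=np.array([p[3:] for p in pts])/2.8+np.array([255,140])
    def F_(v):
        F=frame([v[0],v[1],0],v[2],30); F[2,3]=(c0+dz-F[:2,3]@C[:2,2])/C[2,2]; return F
    def res(v): F=F_(v); return (wproj(L@F[:3,:3].T+F[:3,3],z["p"],z["r"])-U).ravel()
    s=least_squares(res,[.5485,.3765,103.2],x_scale=[.01,.01,1]);F=F_(s.x);print(nm,dz,s.x.round(4),F[:3,3].round(4),(C[:3,:3].T@(F[:3,3]-C[:3,3])*1e3).round(1),s.fun.reshape(-1,2).round(1).tolist())
E
```

```text
[0.56201998 0.31804254 0.22129104] [-179.95812017  -30.01108801  103.13224937]
pack 0.0092 [  0.5465   0.3837 103.4916] [0.5465 0.3837 0.0524] [13.9  0.3  9.2] [[-2.2, -1.6], [2.4, -2.0], [-2.3, 2.6], [2.1, 2.2]]
pack 0.006 [  0.5463   0.3843 103.4908] [0.5463 0.3843 0.0491] [12.8  0.3  6. ] [[-1.7, -1.0], [1.9, -1.4], [-2.0, 1.9], [1.8, 1.5]]
pack 0.003 [  0.5462   0.3849 103.49  ] [0.5462 0.3849 0.046 ] [11.8  0.3  3. ] [[-1.3, -0.5], [1.5, -0.9], [-1.7, 1.2], [1.4, 0.8]]
all 0.0092 [  0.5468   0.3837 103.1131] [0.5468 0.3837 0.0524] [13.8 -0.   9.2] [[-1.5, -1.7], [3.0, -1.6], [-2.4, 2.5], [2.0, 2.5], [-1.7, -1.6], [1.6, -1.5], [-1.8, 1.4], [0.5, 1.5]]
all 0.006 [  0.5466   0.3846 103.1129] [0.5466 0.3846 0.0493] [13.1 -0.   6. ] [[-1.1, -1.7], [2.6, -1.6], [-2.1, 1.3], [1.7, 1.4], [-1.5, -1.0], [1.4, -0.9], [-1.6, 1.7], [0.3, 1.8]]
all 0.003 [  0.5464   0.3855 103.1127] [0.5464 0.3855 0.0463] [12.5 -0.   3. ] [[-0.7, -1.6], [2.2, -1.5], [-1.8, 0.3], [1.4, 0.4], [-1.3, -0.4], [1.2, -0.4], [-1.4, 1.9], [0.1, 2.0]]
```

```bash
python3 - <<'E'
from station import arm
from h import *
arm.clamp(30)
arm.move_ptp(*tool(P,[.01,0,.05])); go(arm,P,[.01,0,.022],vel=.15)
t=go(arm,P,[.01,0,-.006],vel=.03,until_force=3); r=rel(arm,P); print("deck",t,r[0],r[1],r[2]["time"])
go(arm,P,[.01,0,.05],vel=.2); 
# face corners of charger under z hypotheses
z=np.load("pics/c5.npz")
from scipy.optimize import least_squares
U=np.array([(65,122),(343,127),(78,485),(330,488)])/2.8+[255,140]
for dz in (0,.0092):
    F=C.copy(); F[:3,3]+=C[:3,2]*dz
    out=[least_squares(lambda v:(wproj(F[:3,:3]@[v[0],v[1],-.0045]+F[:3,3],z["p"],z["r"])-u).ravel(),[0,0]).x for u in U]; print(dz,(np.array(out)*1e3).round(1).tolist())
E
```

```text
deck True [9.99 0.09 0.06] [0.04 0.88 7.58] 14.3833
0 [[66.8, 45.4], [65.2, -45.5], [-66.5, 46.2], [-67.8, -46.6]]
0.0092 [[68.3, 44.2], [66.7, -44.2], [-61.4, 45.0], [-62.7, -45.3]]
```

```bash
cat >> h.py <<'E'
K=frame((C[:3,3]+C[:3,:3]@[.0138,.00015,.0092]),103.3,30)  # pack after release
E
python3 - <<'E'
from station import arm
from h import *
arm.open_gripper()
arm.move_ptp(*tool(K,[.01,0,.10])); print(rel(arm,K)[:2])
t=go(arm,K,[.01,0,.012],vel=.12,until_force=6); print(t,*rel(arm,K)[:2])
if not t:
    arm.clamp(60); r=rel(arm,K); print(r[0],r[1],r[2]["wrist_torque"].round(2),r[2]["grip_width"],r[2]["grip_force"],r[2]["time"])
E
```

```text
(array([  9.31,   0.53, 100.01]), array([ 0.1 , -0.58,  0.44]))
False [10.1  -0.47 12.74] [-0.87 -0.52 -0.53]
[10.1  -0.51 12.75] [0.16 1.88 7.47] [-0.7   0.11  0.12] 0.6473636640830681 64.82152104377747 17.7083
```

```bash
python3 - <<'E'
from station import arm
from h import *
for x in (.035,.087):
    t=go(arm,K,[x,-.0004,.0128],vel=.1,until_force=30); r=rel(arm,K); print(t,r[0],r[1],r[2]["grip_width"])
arm.pause(.15)
go(arm,K,[.10,0,.07],vel=.2); r=rel(arm,K); print(r[0],r[1],r[2]["time"])
arm.move_ptp(*tool(P,[.115,0,.06])); r=rel(arm,P); print(r[0],r[1],r[2]["grip_width"],r[2]["time"])
shot(arm,"p6"); s=arm.read_camera("scene")["color"][:,:,::-1]
w=cv2.imread("pics/p6.png")
cv2.imwrite("pics/m6.png",np.hstack([cv2.resize(s[180:330,250:400],(400,400),interpolation=3),cv2.resize(w[80:480,120:520],(400,400))]))
E
```

```text
False [35.38 -0.82 13.2 ] [1.38 0.72 6.28] 0.6482053259067021
False [87.17 -0.72 13.1 ] [1.3  0.46 6.07] 0.6474254940035239
[99.14  0.3  69.16] [-1.98 -0.29 -4.26] 19.3667
[115.99   0.35  59.15] [-0.79 -0.58 -4.24] 0.6461381510587237 20.175
```

View pics/m6.png

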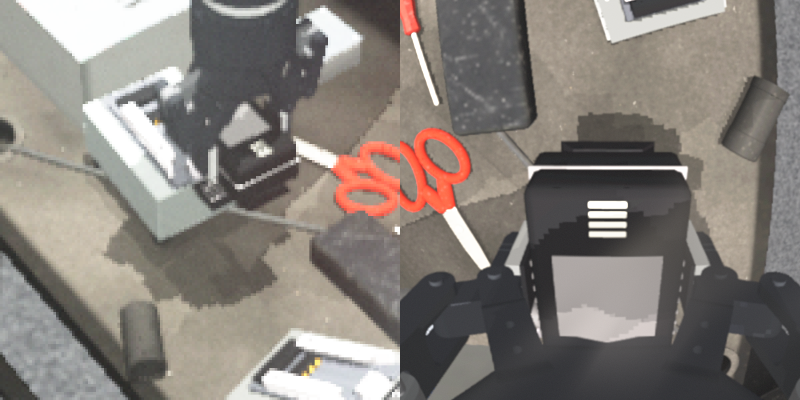

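```bash
cat > ins.py <<'E'
from station import arm
from h import *
b=np.zeros(3)
def step(p,vel=.06,uf=12):
    global b
    p=np.array(p); t=go(arm,P,(p+b).tolist(),vel=vel,until_force=uf); r=rel(arm,P)
    e=p-r[0]/1e3
    print(t,r[0],r[1],r[2]["wrist_torque"].round(2),round(r[2]["time"],1)); return t,r,e
E
python3 - <<'E'
from ins import *
import ins
go(arm,P,[.105,0,.03],vel=.15); arm.pause(.2)
t,r,e=step([.105,0,.0132]); arm.pause(.2); e=np.array([.105,0,.0132])-rel(arm,P)[0]/1e3; ins.b=np.array([0,e[1],e[2]]); print(ins.b)
for x in (.085,.070,.058,.048):
    t,r,e=step([x,0,.0132],vel=.05)
    if t: break
    print("err",(e*1e3).round(2))
E
```

```text
False [104.92   0.25  12.75] [-0.29  0.11 -2.72] [0.03 0.03 0.01] 21.3
[ 0.      -0.00023  0.00022]
False [84.75 -0.5  13.67] [ 0.83  0.95 -1.65] [ 0.08 -0.02  0.02] 22.0
err [ 0.25  0.5  -0.47]
False [69.41 -0.17 13.41] [-1.72  0.1  -1.55] [-0.27 -0.    0.02] 22.5
err [ 0.59  0.17 -0.21]
False [57.53 -0.16 13.39] [-1.86 -0.06 -1.82] [-0.15  0.04 -0.01] 22.9
err [ 0.47  0.16 -0.19]
False [47.48 -0.08 13.37] [-1.33  0.31 -2.18] [-0.16  0.19 -0.06] 23.2
err [ 0.52  0.08 -0.17]
```

```bash
python3 - <<'E'
from ins import *
import ins
ins.b=np.array([0,-.0002,0])
for x in (.036,.026,.020,.016,.013,.011,.009,.0075,.006):
    t,r,e=step([x,0,.0132],vel=.04,uf=20)
    if t or r[1][0]>19: break
E
```

```text
False [3.546e+01 1.000e-02 1.311e+01] [-2.51  1.68 -1.7 ] [-0.22  0.33 -0.05] 23.7
False [25.39  0.1  13.07] [-1.42  2.79 -2.67] [-0.24  0.66  0.05] 24.1
False [19.99  0.17 13.06] [ 2.58  3.85 -4.33] [0.58 0.85 0.09] 24.4
False [16.41  0.21 13.01] [ 4.03  3.12 -4.42] [1.03 0.77 0.04] 24.6
False [13.78  0.2  12.95] [ 6.83  2.94 -4.87] [1.4  0.65 0.12] 24.9
False [12.05  0.22 12.89] [ 7.    3.97 -6.43] [1.66 0.64 0.05] 25.1
False [10.02  0.19 12.83] [ 6.61  3.24 -6.91] [1.62 0.6  0.07] 25.4
False [ 8.51  0.23 12.81] [ 7.11  3.33 -8.29] [1.52 0.51 0.07] 25.6
False [ 7.09  0.24 12.75] [ 8.05  2.44 -8.98] [1.71 0.56 0.06] 25.9
```

```bash
python3 - <<'E'
from ins import *
import ins
ins.b=np.array([0,-.0004,.0004])
for x in (.0045,.003,.0015,0,-.0015,-.003):
    t,r,e=step([x,0,.0132],vel=.03,uf=12)
    if t or r[1][0]>20: break
E
```

```text
False [ 6.9   0.23 12.86] [ 15.22   1.93 -13.44] [ 3.05  0.21 -0.02] 26.1
False [ 6.76  0.18 12.84] [ 21.94   1.76 -15.25] [ 4.5   0.09 -0.06] 26.4
```

```bash
python3 - <<'E'
from ins import *
import ins
ins.b=np.array([0,-.0004,.0])
for x in (.0085,.0105,.012):
    t,r,e=step([x,0,.0130],vel=.03,uf=15)
arm.open_gripper(); arm.pause(.3); print(rel(arm,P)[:2])
go(arm,P,[.010,0,.05],vel=.12); go(arm,P,[.04,0,.19],vel=.25); o=shot(arm,"p7"); print(o["time"])
w=cv2.imread("pics/p7.png")[140:330,255:395]; cv2.imwrite("pics/m7.png",cv2.resize(w,None,fx=2.8,fy=2.8,interpolation=cv2.INTER_CUBIC))
E
```

```text
True [ 8.69  0.28 12.49] [ 4.56 -0.82  3.1 ] [ 0.68 -0.23 -0.03] 26.6
False [10.23  0.2  12.72] [-0.18  4.19 -1.56] [0.1  0.89 0.05] 26.9
False [10.48  0.18 12.66] [-7.17  3.64 -2.17] [-1.31  0.98  0.05] 27.1
(array([12.02, -0.42, 13.02]), array([ 0.22,  0.54, -0.99]))
29.0
```

View pics/m7.png

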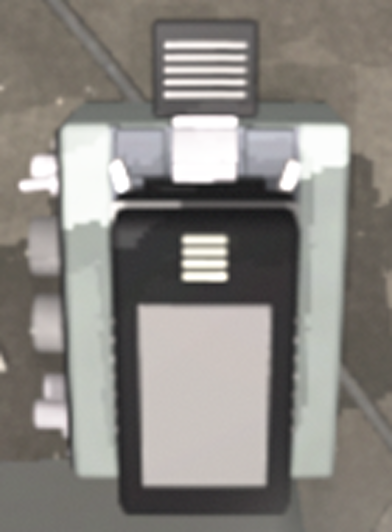

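The pull-back was held at home with about 7 N. In the picture the pack sits straight, with the tongue standing clear behind its tail at (205,150), and the gripper is free.

```bash
python3 -c "
from station import arm
print(arm.sign_off())"
```

```text
the job is handed in; nothing more can be done
None
```

I moved the pack from the charger to the preamplifier's shoe, where it latched fully home, then let go and handed the job in at about 29 s of the 53 s allowed. A pull-back test was held by the catch. I never touched the lens tube, screwdriver or blower bulb, and the judging result was not shown.

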